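# Find the good divider slot with a feeler gauge

## Task

The grey shelf rail has four divider slots: two have worn clips and are loose, one is jammed and will not take the blade, and just one still grips. Draw the orange-handled feeler gauge out of its blue stand, slide its blade down into the slots to feel which one holds it with a light, steady drag, and leave the gauge standing fully home in that slot, let go. Feel your way gently: never force the blade (a good slot needs no more than about 15 N of push), and leave the bottles and the other things on the counter where they are.

Things in the scene. Friction and masses are not known exactly. Their poses are not given: they have to be found in the camera images.
- rail: Grey shelf rail, block 60 (x) x 250 (y) x 56 mm high, fixed; yellow ticket strip on its -x face (6 mm further out). Origin under its centre. Four vertical slots at y = -90, -30, +30, +90 mm, alike to the eye: 28 mm long (x), 7 mm wide (y), mouth flared over the top 8 mm to 36 x 15 mm. Inside each, 16 to 48 mm down its +y wall, sits a clip; which slot has which clip varies and cannot be seen.
- slot_1 (a point): Mouth of slot 1: on the slot's axis, level with the rail's top (56 mm above the counter), at y = -90 mm in the rail's frame; axes as the rail's.
- slot_2 (a point): Mouth of slot 2, at y = -30 mm in the rail's frame. Any loose slot lets the blade down to the collar with next to no drag (under 1 N).
- slot_3 (a point): Mouth of slot 3, at y = +30 mm in the rail's frame. The jammed slot, whichever it is, stops the blade 20 to 30 mm down and resists more than 25 N there.
- slot_4 (a point): Mouth of slot 4, at y = +90 mm in the rail's frame. The good slot, whichever it is, takes up to 14 N of push as the tip spreads the clip 16 to 34 mm down, then drags steadily with 3 to 9 N to the bottom and holds the gauge when let go.
- gauge: Feeler gauge, 80 g. Origin at the middle of the blade's tip; z up along the gauge. Steel blade 24 (x) x 4 (y) mm, z 0 to 50, rounded tip; black collar 40 x 24 mm, z 50 to 56; orange handle 30 (x) x 14 (y) mm, z 56 to 102. Fully home, the collar lies on the top of the rail or stand and the origin is 6 mm above the counter. Blade x goes along the slot's x (either way round).
- gauge_handle (a point): On the gauge's axis, 82 mm above the blade's tip: 20 mm below the handle's top, where to grip it across its 14 mm thickness (gauge y). Axes as the gauge's.
- stand: Blue stand, block 60 (x) x 70 (y) x 56 mm high, fixed; origin under its centre. One loose slot like the rail's in its middle, in which the gauge stands at the start, fully home.
- oil_amber: Amber oil bottle, 68 mm across, 240 mm tall; bystander, origin at the centre of its underside.
- oil_green: Green oil bottle, 60 mm across, 260 mm tall; bystander, origin at the centre of its underside.
- jar: Amber jar with red lid, 66 mm across, 85 mm tall; bystander, origin at the centre of its underside.
- tin: Green tin, 72 mm across, 90 mm tall; bystander, origin at the centre of its underside.
- carton: Cardboard carton 60 x 90 x 50 mm high; bystander, origin at the centre of its underside.
- driver: Screwdriver lying on the counter along its own x, about 200 mm long; bystander, origin at the centre of its underside.
- ticket_stack: Yellow stack of ticket holders, 50 x 35 x 14 mm high; bystander, origin at the centre of its underside.
Mind the look-alikes: they are no part of the job. What is meant by the stand is not pink, and is the larger of those in its own colour.

How it is judged:
By the outcome, as a careful person would: the job done as asked, in the order asked, and still so for the second after the job is handed in, with the robot touching nothing.
It also fails if it takes over 58 s, if anything falls off the work surface, if the arm or the gripper's body presses on something with over 40 N, if the wrist force passes 120 N, or if a joint passes its speed limit or range.

## Robot

A 7-joint arm with a two-finger parallel gripper is mounted at the origin on the work surface. World frame = base frame: x ahead of the robot, y to its left, z up, the work surface at z = 0. Lengths are in m, angles in rad, forces in N, time in s.
With the tool pointing down it reaches from about 0.425 to 0.975 m from the base axis. Payload 16.7 kg.
Tool frame: the origin (TCP) lies on the centre line of the jaws, within the pads' length; the fingertips stand 19 mm ahead of it and the grasp point (between the pads) is the TCP; z points along the fingers, y is the direction in which the jaws open and shut (so a half turn about z gives the same grasp; the last joint's range is limited). The gripper opens to 85 mm and grips with 20 to 120 N. Pads are 22 mm wide; open, the fingers measure 114 mm over their backs; the gripper's body (76 mm by 85 mm) begins 54 mm behind the grasp point. The pads swing forward as they close: fully open they stand 13 mm farther back than shut.
Start: joints at [-1.46, 0.426, 0.074, 1.606, -0.034, 1.111, -0.067], TCP at [0.174, 0.652, 0.25] pointing down, gripper open.
Joint ranges: [-2.85, 2.85], [-0.5, 2.14], [-1.23, 1.37], [0.21, 2.46], [-1.02, 4.16], [0.16, 2.05], [-2.73, 2.73]. Speed limits (rad/s): [1.89, 1.89, 2.39, 2.39, 3.01, 3.01, 3.01].

## Interface

Orientations are given as a unit quaternion [x, y, z, w].
In Python, from station import arm gives the robot as it stands.
- The arm moves only by the tool move_arm, never from a script. Its argument "steps" is text: rows parted by semicolons, each of 5 numbers parted by spaces: the opening, from 0 (shut) to 1 (fully open), then the shift along the tool's x, y, z as a fraction of full scale, then the turn about the tool's z as a fraction of full scale. In form: claw tx ty tz spin; .... A call has 1 to 12 rows; each row is the pose to reach, as a shift and turn from the pose commanded when the call began, along the tool's axes at that moment, turning the shorter way round; what a row does not reach only later rows make up. Full scale, the value 1, is 250 mm for a shift and pi rad for a turn. A row lasts 1/10 s, in which the tool goes at most 50 mm and 8.59 degrees, less where a joint would pass 70% of its speed; a pose out of reach is approached as far as the arm can. A call with a number of a shift or a turn outside -1 to 1 is refused whole. A call with a gripper value outside its range is refused whole. The fingers move at their own pace and stop on an object; "grip_force" is the grip in N (left out, the last holds). Time passes only in rows, so rows that repeat a pose let the fingers close. It gives the time, the measured TCP pose, the force and the opening at its end, in the units of the state.
- arm.state(): the state, without advancing time (a new reading comes with each control period).
- arm.snapshot(name): name is "side" or "top"; returns (picture, depth): 400x640x3 uint8, red, green, blue; 400x640 float32, m along the optical axis (not along the pixel's ray), 0 where there is no reading.
- arm.camera_info(name): a dict with "K" (3x3 intrinsics, pixels), "eye" and "rotation" of the camera in the world. Camera axes: x right, y up, looking along -z (the intrinsics and any distortion apply to the point x, -y, -z); pixel columns grow to the right and rows downward; lengths in m; the calibration is good to about 2 mm. A picture is of the moment at which its call begins. camera_info takes no time and is no camera call.
- arm.hand_in(): hands the job in, once; it reports no verdict.
The state is a dict: "time_s": time; "q": joint angles; "dq": joint speeds; "joint_torque": joint torques, N m; "tool_pos": TCP position; "orientation": TCP orientation; "contact_force": force on the tool from outside, world axes, zero at the start; "ft_torque": the same for the moment, N m; "finger_gap": opening from 0.0 (shut) to 1.0 (fully open).
Only numpy, scipy, OpenCV 4.12 (cv2) and the standard library are available. Lean on these libraries where they do the work, as an engineer would, in place of code of your own. Each camera call takes 0.05 s, during which the arm holds its last target.

## Working session

There is one attempt and no reset: what is moved stays moved. The work goes in short steps, Python scripts to look and compute and a tool call to move; the robot and the scene stay as the last step left them, time stands still between calls to the robot, and variables do not carry over. Pictures are saved under pics/ and viewed, and the job is handed in when it is done.

Besides the shell and the picture viewer there is one more tool, called by a JSON object that holds its "name" and its "arguments", one argument or row to a line. move_arm: Moves the arm, as the interface text tells. Its arguments: {"type":"object","properties":{"steps":{"type":"string"},"grip_force":{"type":"number"}},"required":["steps"]}

```bash
mkdir -p pics; ls; cat > h.py <<'E'
import numpy as np, cv2
from station import arm
def snap(n,tag):
    p,d=arm.snapshot(n); cv2.imwrite(f'pics/{tag}.png',p[:,:,::-1]); np.savez(f'{tag}.npz',p=p,d=d); return p,d
def load(tag):
    z=np.load(f'{tag}.npz'); return z['p'],z['d']
def pts(n,d):
    c=arm.camera_info(n);K=np.array(c['K'],float);R=np.array(c['rotation']);e=np.array(c['eye'])
    v,u=np.mgrid[0:d.shape[0],0:d.shape[1]]
    x=(u-K[0,2])/K[0,0]*d;y=(v-K[1,2])/K[1,1]*d
    return np.stack([x,-y,-d],-1)@R.T+e
def ray(n,u,v,z):
    c=arm.camera_info(n);K=np.array(c['K'],float);R=np.array(c['rotation']);e=np.array(c['eye'])
    r=R@np.array([(u-K[0,2])/K[0,0],-(v-K[1,2])/K[1,1],-1]); return e+r*(z-e[2])/r[2]
E
python3 - <<'E'
from h import *
for n in('side','top'):
    snap(n,n+'0'); print(arm.camera_info(n))
print(arm.state())
E
```

```text
pics
{'K': array([[432.74677726,   0.        , 321.25950925],
       [  0.        , 432.74677726, 193.99553942],
       [  0.        ,   0.        ,   1.        ]]), 'eye': array([ 0.14508209, -0.66790008,  0.93191684]), 'rotation': array([ 0.35557017, -0.10742797, -0.25614903,  0.89242185])}
{'K': array([[496.94887654,   0.        , 323.45266052],
       [  0.        , 496.94887654, 193.76485092],
       [  0.        ,   0.        ,   1.        ]]), 'eye': array([ 0.31111801, -0.00319399,  1.45986994]), 'rotation': array([-0.07546627,  0.06320365,  0.70732016, -0.70000595])}
{'time_s': 0.1, 'q': array([-1.45949261,  0.42664072,  0.07384702,  1.60655735, -0.03406032,
        1.1107811 , -0.0670958 ]), 'dq': array([ 8.28416662e-05, -2.92217937e-03, -3.96858476e-04, -1.32726089e-03,
        6.12043459e-04,  5.01910680e-05,  1.27849588e-03]), 'joint_torque': array([ 1.05089735e-02, -9.51556420e+01,  3.77174333e+00, -4.64408576e+01,
        1.94734399e-02,  6.59965386e-03, -5.35208460e-05]), 'tool_pos': array([0.17399549, 0.65182985, 0.24969328]), 'orientation': array([ 1.30034950e-01,  9.91509250e-01, -5.63737496e-04, -1.83935839e-05]), 'contact_force': array([0.2571148 , 0.53289553, 0.07627281]), 'ft_torque': array([-0.00071327,  0.00253176,  0.0144759 ]), 'finger_gap': 1.0007918186300395}
```

```bash
sed -i "s/R=np.array(c\['rotation'\])/R=Rotation.from_quat(c['rotation']).as_matrix()/; s/^import numpy.*/&\nfrom scipy.spatial.transform import Rotation/" h.py; cat h.py | head -3
```

```text
import numpy as np, cv2
from scipy.spatial.transform import Rotation
from station import arm
```

View pics/side0.png

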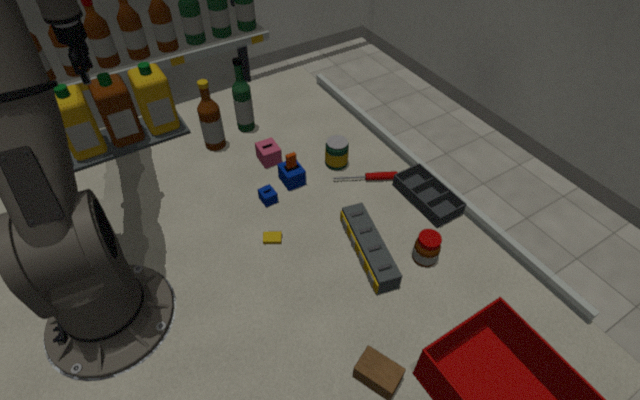

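View pics/top0.png

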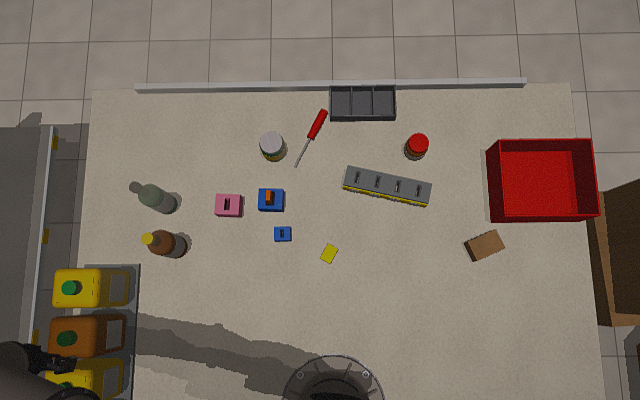

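Candidates for the stand: large blue block at top (271,199), small blue block at (283,234), pink block at (229,205). The large blue one fits, since it is the larger of the blues and has the orange handle in it. The rail is the grey block with the yellow strip at (387,186). I'll confirm this in a crop and measure.

```bash
python3 - <<'E'
from h import *
p,d=load('top0'); P=pts('top',d)
c=cv2.resize(p[150:250,200:440],None,fx=3.3,fy=3.3,interpolation=cv2.INTER_CUBIC); cv2.imwrite('pics/crop.png',c[:,:,::-1])
hsv=cv2.cvtColor(p,cv2.COLOR_RGB2HSV)
def rect(m,name):
    q=P[m]; print(name,len(q),'z',np.median(q[:,2]).round(4)); 
    r=cv2.minAreaRect((q[:,:2]*1000).astype(np.float32)); print('  ',r); return q
H,S,V=[hsv[...,i].astype(int) for i in range(3)]
v,u=np.mgrid[0:400,0:640]
print('table z',np.median(P[280:300,400:450,2]))
# rail top
m=(u>335)&(u<440)&(v>160)&(v<210)&(abs(P[...,2]-.056)<.008)&(S<70)
rect(m,'rail')
m=(u>250)&(u<290)&(v>180)&(v<215)&(abs(P[...,2]-.056)<.008)&(H>100)&(H<130)&(S>100)
rect(m,'stand')
m=(u>250)&(u<290)&(v>180)&(v<215)&(S>120)&(H<20)
q=rect(m,'handle');print(q.min(0),q.max(0),q.mean(0))
m&=abs(P[...,2]-.108)<.006; rect(m,'handletop'); print(np.argwhere(m).mean(0))
p2,d2=load('side0');P2=pts('side',d2);h2=cv2.cvtColor(p2,cv2.COLOR_RGB2HSV);H,S=h2[...,0],h2[...,1]
P=P2
m=(u>270)&(u<315)&(v>145)&(v<195)&(S>120)&(H<20);q=rect(m,'handle side');print(q.min(0),q.max(0))
m&=abs(P[...,2]-.108)<.003; rect(m,'handletop')
m=(u>335)&(u<405)&(v>195)&(v<295)&(abs(P[...,2]-.056)<.005)&(S<90);rect(m,'rail side')
m=(u>270)&(u<315)&(v>145)&(v<195)&(abs(P[...,2]-.056)<.005)&(H>100)&(H<130);rect(m,'stand side')
E
```

```text
table z 0.0005378400853852661
rail 1680 z 0.056
   ((619.1990356445312, -164.4063720703125), (249.88528442382812, 62.67975997924805), 76.4935302734375)
stand 362 z 0.0558
   ((578.563232421875, 174.28250122070312), (70.6348876953125, 58.226924896240234), 88.59606170654297)
handle 82 z 0.1059
   ((446.54541015625, 96.9994125366211), (335.57769775390625, 30.07941436767578), 31.373188018798828)
[ 0.31111801 -0.00319399  0.05867512] [0.59332492 0.18528644 1.45986994] [0.57341568 0.1705883  0.11391661]
handletop 50 z 0.1079
   ((579.0814819335938, 173.31459045410156), (28.488706588745117, 12.154420852661133), 0.01683507114648819)
[194.96 267.9 ]
handle side 149 z 0.0887
   ((370.94329833984375, -246.51651000976562), (955.6455688476562, 32.424835205078125), 63.75202178955078)
[ 0.14508209 -0.66790008  0.05867745] [0.59369134 0.17985395 0.93191684]
handletop 29 z 0.1071
   ((580.1723022460938, 171.65420532226562), (27.90961265563965, 12.943096160888672), 6.235354423522949)
rail side 1787 z 0.0558
   ((619.318115234375, -164.0782928466797), (253.4828338623047, 61.808326721191406), 76.31742858886719)
stand side 225 z 0.0558
   ((580.0426635742188, 173.61326599121094), (76.6997299194336, 60.073612213134766), 88.65042877197266)
```

View pics/crop.png

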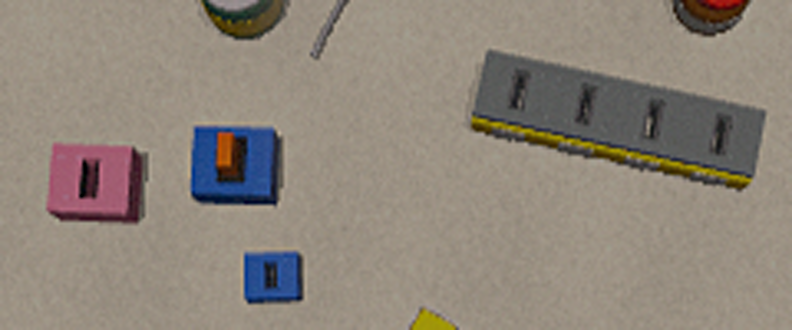

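```bash
cat >> h.py <<'E'
def mv(target,yaw_y,tilt=True):
    """print shift (tool axes/0.25) and spin/pi to reach target with tool y along angle yaw_y deg (mod 180)"""
    s=arm.state();R=Rotation.from_quat(s['orientation']).as_matrix();t=R.T@(np.array(target)-s['tool_pos'])
    a=np.degrees(np.arctan2(R[1,1],R[0,1])); dl=(yaw_y-a+90)%180-90
    print('pos',s['tool_pos'].round(4),'yaw',a.round(2),'F',s['contact_force'].round(2),'gap',round(s['finger_gap'],3),'t',round(s['time_s'],2))
    print('  R z',R[:,2].round(4),'shift',(t/.25).round(4),'spin',round(-dl/180,4),'rows>=',round(max(np.linalg.norm(t)/.05,abs(dl)/8.59),1))
E
python3 - <<'E'
from h import *
p,d=load('top0'); P=pts('top',d)
v,u=np.mgrid[0:400,0:640]
for n,(a,b,c,e) in dict(amber=(140,190,225,262),green=(125,182,178,216),tin=(255,290,125,165)).items():
    m=(u>a)&(u<b)&(v>c)&(v<e)&(P[...,2]>.03)&(P[...,2]<.3); q=P[m];print(n,q.min(0).round(3),q.max(0).round(3),q[q[:,2]>q[:,2].max()-.02].mean(0).round(3))
g=cv2.cvtColor(p,cv2.COLOR_RGB2GRAY)
c0=np.array([.6192,-.1642]);th=np.radians(-13.6);ex=np.array([np.cos(th),np.sin(th)]);ey=np.array([-np.sin(th),np.cos(th)])
cc=arm.camera_info('top')
U=np.stack([ray('top',a,b,.056)[:2] for b in range(150,215) for a in range(330,445)]).reshape(65,115,2)-c0
lx,ly=U@ex,U@ey; gg=g[150:215,330:445]
for s in(-90,-30,30,90):
    m=(abs(lx)<.024)&(abs(ly-s/1000)<.014); w=np.clip(np.median(gg[m])-12-gg[m].astype(float),0,None)
    w=(w>0)*1.; print(s,m.sum(),w.sum(),'local mm',(1000*(w*lx[m]).sum()/w.sum()).round(1),(1000*(w*ly[m]).sum()/w.sum()).round(1), (1000*lx[m][w>0].min()).round(1),(1000*lx[m][w>0].max()).round(1))
    print('   mouth',c0+ey*s/1000)
mv([.174,.652,.35],88.6)
mv([.5795,.173,.35],88.6)
E
```

```text
amber [0.414 0.419 0.031] [0.48  0.486 0.247] [0.448 0.454 0.24 ]
green [0.544 0.456 0.031] [0.602 0.514 0.266] [0.574 0.486 0.259]
tin [0.702 0.134 0.03 ] [0.773 0.206 0.099] [0.737 0.169 0.089]Traceback (most recent call last):
  File "<stdin>", line 9, in <module>
  File "h.py", line 14, in ray
    c=arm.camera_info(n);K=np.array(c['K'],float);R=Rotation.from_quat(c['rotation']).as_matrix();e=np.array(c['eye'])
ValueError: time passes only in moves, steps and waits
```

```bash
sed -i 's/^from station import arm/&\nCI={n:arm.camera_info(n) for n in ("side","top")}/; s/c=arm.camera_info(n)/c=CI[n]/' h.py
python3 - <<'E'
from h import *
p,d=load('top0')
g=cv2.cvtColor(p,cv2.COLOR_RGB2GRAY)
c0=np.array([.6192,-.1642]);th=np.radians(-13.6);ex=np.array([np.cos(th),np.sin(th)]);ey=np.array([-np.sin(th),np.cos(th)])
U=np.stack([ray('top',a,b,.056)[:2] for b in range(150,215) for a in range(330,445)]).reshape(65,115,2)-c0
lx,ly=U@ex,U@ey; gg=g[150:215,330:445]
for s in(-90,-30,30,90):
    m=(abs(lx)<.024)&(abs(ly-s/1000)<.014); w=np.clip(np.median(gg[m])-12-gg[m].astype(float),0,None)
    w=(w>0)*1.; print(s,m.sum(),w.sum(),'local mm',(1000*(w*lx[m]).sum()/w.sum()).round(1),(1000*(w*ly[m]).sum()/w.sum()).round(1), (1000*lx[m][w>0].min()).round(1),(1000*lx[m][w>0].max()).round(1))
    print('   mouth',c0+ey*s/1000)
mv([.174,.652,.35],88.6)
mv([.5795,.173,.35],88.6)
E
```

```text
-90 160 56.0 local mm 0.8 -90.7 -17.6 17.7
   mouth [ 0.59803721 -0.25167649]
-30 158 53.0 local mm -0.4 -30.7 -18.8 17.8
   mouth [ 0.61214574 -0.19335883]
30 159 53.0 local mm -0.3 29.6 -17.9 17.5
   mouth [ 0.62625426 -0.13504117]
90 155 51.0 local mm 0.5 89.9 -17.9 17.6
   mouth [ 0.64036279 -0.07672351]
pos [0.174  0.6518 0.2497] yaw 75.06 F [0.26 0.53 0.08] gap 1.001 t 0.1
  R z [-2.0e-04 -1.1e-03 -1.0e+00] shift [ 1.000e-04  2.000e-04 -4.012e-01] spin -0.0752 rows>= 2.0
pos [0.174  0.6518 0.2497] yaw 75.06 F [0.26 0.53 0.08] gap 1.001 t 0.1
  R z [-2.0e-04 -1.1e-03 -1.0e+00] shift [-2.0611 -1.4327 -0.3994] spin -0.0752 rows>= 12.7
```

{"name": "move_arm", "arguments": {
  "steps": "1 0 0 -0.2 0; 1 0 0 -0.4 0; 1 -0.2 -0.14 -0.4 0; 1 -0.36 -0.25 -0.4 0; 1 -0.52 -0.36 -0.4 -0.02; 1 -0.68 -0.47 -0.4 -0.04; 1 -0.84 -0.58 -0.4 -0.06; 1 -1 -0.7 -0.4 -0.075; 1 -1 -0.7 -0.4 -0.075",
  "grip_force": 35
}}

```text
time_s: 1.0
tool_pos: [0.3748, 0.4131, 0.3506]
orientation: [0.016, 1.0, -0.0, 0.001]
contact_force: [-0.7, 0.3, 0.0]
finger_gap: 1.0
```

```bash
python3 -c "
from h import *
mv([.5795,.173,.35],88.6);mv([.5795,.173,.25],88.6)"
```

```text
pos [0.3748 0.4131 0.3506] yaw 88.21 F [-0.68  0.27  0.02] gap 1.0 t 1.0
  R z [ 0.0012 -0.001  -1.    ] shift [-0.8484 -0.9341  0.0044] spin -0.0022 rows>= 6.3
pos [0.3748 0.4131 0.3506] yaw 88.21 F [-0.68  0.27  0.02] gap 1.0 t 1.0
  R z [ 0.0012 -0.001  -1.    ] shift [-0.8479 -0.9338  0.4044] spin -0.0022 rows>= 6.6
```

{"name": "move_arm", "arguments": {
  "steps": "1 -0.13 -0.14 0 -0.002; 1 -0.27 -0.29 0 -0.002; 1 -0.41 -0.45 0 -0.002; 1 -0.55 -0.6 0 -0.002; 1 -0.69 -0.76 0 -0.002; 1 -0.8 -0.88 0.1 -0.002; 1 -0.848 -0.934 0.25 -0.002; 1 -0.848 -0.934 0.4 -0.002; 1 -0.848 -0.934 0.55 -0.002; 0.6 -0.848 -0.934 0.6 -0.002; 0.6 -0.848 -0.934 0.6 -0.002"
}}

```text
time_s: 2.1
tool_pos: [0.5757, 0.1797, 0.199]
orientation: [0.009, 1.0, -0.001, -0.001]
contact_force: [-0.4, -0.3, 1.7]
finger_gap: 0.693
```

```bash
python3 - <<'E'
from h import *
mv([.5795,.173,.088],88.6)
snap('top','top1');snap('side','side1')
p,d=load('side1');cv2.imwrite('pics/c1.png',cv2.resize(p[90:210,220:380],None,fx=4,fy=4)[:,:,::-1])
p,d=load('top1');cv2.imwrite('pics/c2.png',cv2.resize(p[130:250,200:360],None,fx=4,fy=4)[:,:,::-1])
E
```

```text
pos [0.5757 0.1797 0.199 ] yaw 88.92 F [-0.4  -0.33  1.74] gap 0.693 t 2.1
  R z [-0.0028 -0.0016 -1.    ] shift [-0.0169 -0.0257  0.444 ] spin 0.0018 rows>= 2.2
```

View pics/c1.png

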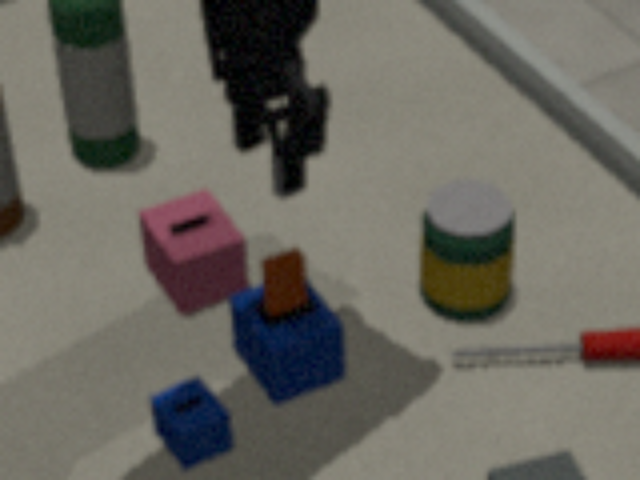

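The crop confirms it: the orange handle sits in the larger blue stand (crop 288,330), next to the small blue one and the pink one. The gripper is above it, so I'll re-read the pose now that it has settled.

```bash
python3 - <<'E'
from h import *
mv([.5795,.173,.088],88.6)
E
```

```text
pos [0.5772 0.1802 0.2018] yaw 88.93 F [ 0.33 -0.12  0.13] gap 0.603 t 2.2
  R z [ 1.2e-03  5.0e-04 -1.0e+00] shift [-0.0093 -0.0288  0.4551] spin 0.0018 rows>= 2.3
```

{"name": "move_arm", "arguments": {
  "steps": "0.6 -0.009 -0.029 0.1 0.002; 0.6 -0.009 -0.029 0.22 0.002; 0.6 -0.009 -0.029 0.32 0.002; 0.6 -0.009 -0.029 0.4 0.002; 0.6 -0.009 -0.029 0.44 0.002; 0.6 -0.009 -0.029 0.455 0.002; 0.6 -0.009 -0.029 0.455 0.002; 0.6 -0.009 -0.029 0.455 0.002"
}}

```text
time_s: 3.0
tool_pos: [0.5793, 0.1728, 0.0878]
orientation: [0.013, 1.0, 0.0, 0.001]
contact_force: [0.9, -0.6, 0.1]
finger_gap: 0.6
```

```bash
python3 - <<'E'
from h import *
mv([.5795,.173,.088],88.6)
E
```

```text
pos [0.5793 0.1728 0.0878] yaw 88.56 F [ 0.87 -0.57  0.07] gap 0.6 t 3.0
  R z [ 1.5e-03  7.0e-04 -1.0e+00] shift [-0.0006  0.0008 -0.0007] spin -0.0002 rows>= 0.0
```

Positioned within 0.3 mm, so I'll close.

{"name": "move_arm", "arguments": {
  "steps": "0 0 0 0 0; 0 0 0 0 0; 0 0 0 0 0; 0 0 0 0 0; 0 0 0 0 0; 0 0 0 0 0; 0 0 0 0 0; 0 0 0 0 0",
  "grip_force": 35
}}

```text
time_s: 3.8
tool_pos: [0.5788, 0.1727, 0.0871]
orientation: [0.013, 1.0, 0.0, 0.0]
contact_force: [-1.5, 0.5, 7.3]
finger_gap: 0.162
```

{"name": "move_arm", "arguments": {
  "steps": "0 0 0 -0.04 0; 0 0 0 -0.1 0; 0 0 0 -0.2 0; 0 0 0 -0.3 0; 0 0 0 -0.4 0; 0 0 0 -0.5 0; 0 0 0 -0.5 0; 0 0 0 -0.5 0"
}}

```text
time_s: 4.6
tool_pos: [0.5788, 0.1724, 0.2128]
orientation: [0.013, 1.0, 0.0, 0.001]
contact_force: [0.5, 0.5, -1.8]
finger_gap: 0.154
```

```bash
python3 - <<'E'
from h import *
snap('side','side2')
mv([.6404,-.0767,.212],76.4)
p,d=load('side2');cv2.imwrite('pics/c3.png',cv2.resize(p[60:210,220:420],None,fx=4,fy=4)[:,:,::-1])
E
```

```text
pos [0.5784 0.1723 0.2119] yaw 88.55 F [-1.75 -0.21 -1.53] gap 0.161 t 4.65
  R z [ 1.e-04  1.e-04 -1.e+00] shift [-2.731e-01 -9.896e-01 -6.000e-04] spin 0.0675 rows>= 5.1
```

View pics/c3.png

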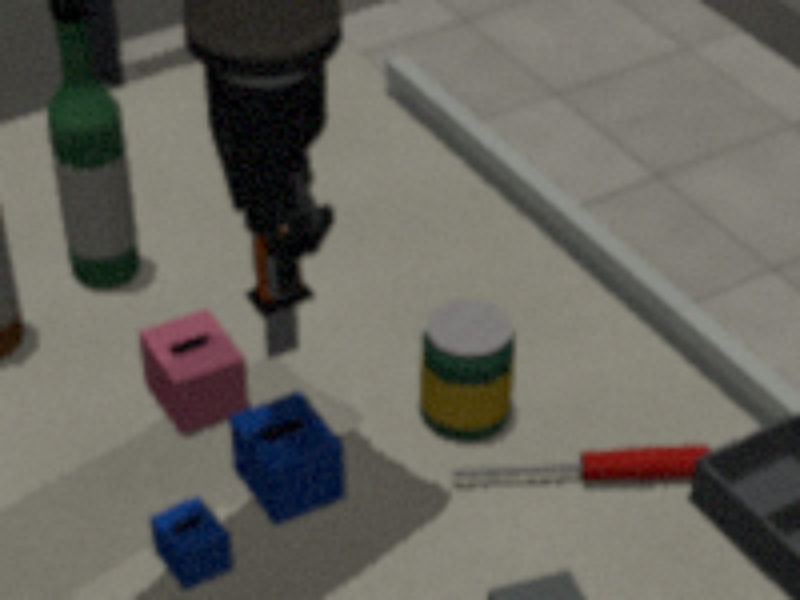

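The gauge is drawn and upright, with the stand empty. Moving above slot 4.

{"name": "move_arm", "arguments": {
  "steps": "0 -0.03 -0.1 0 0.01; 0 -0.07 -0.25 0 0.02; 0 -0.11 -0.4 0 0.03; 0 -0.15 -0.55 0 0.04; 0 -0.2 -0.7 0 0.05; 0 -0.24 -0.85 0 0.06; 0 -0.26 -0.94 0 0.067; 0 -0.273 -0.99 0.02 0.067; 0 -0.273 -0.99 0.06 0.067; 0 -0.273 -0.99 0.1 0.067; 0 -0.273 -0.99 0.1 0.067; 0 -0.273 -0.99 0.1 0.067"
}}

```text
time_s: 5.85
tool_pos: [0.6404, -0.0752, 0.186]
orientation: [0.117, 0.993, 0.0, -0.001]
contact_force: [0.5, 0.5, -1.3]
finger_gap: 0.163
```

```bash
python3 - <<'E'
from h import *
snap('side','side3')
mv([.6404,-.0767,.147],76.4)
p,d=load('side3');cv2.imwrite('pics/c4.png',cv2.resize(p[120:300,280:440],None,fx=3.3,fy=3.3)[:,:,::-1])
E
```

```text
pos [ 0.6406 -0.0755  0.1865] yaw 76.58 F [ 0.26 -0.24 -0.8 ] gap 0.163 t 5.9
  R z [-2.e-04  2.e-04 -1.e+00] shift [-0.0003 -0.005   0.1581] spin 0.001 rows>= 0.8
```

View pics/c4.png

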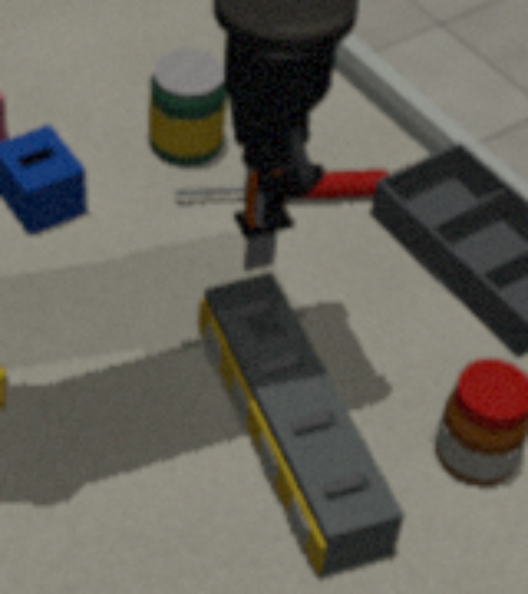

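{"name": "move_arm", "arguments": {
  "steps": "0 0 -0.005 0.06 0.001; 0 0 -0.005 0.12 0.001; 0 0 -0.005 0.165 0.001; 0 0 -0.005 0.175 0.001; 0 0 -0.005 0.185 0.001; 0 0 -0.005 0.195 0.001; 0 0 -0.005 0.2 0.001; 0 0 -0.005 0.2 0.001"
}}

```text
time_s: 6.7
tool_pos: [0.6404, -0.0779, 0.1367]
orientation: [0.119, 0.993, 0.0, 0.0]
contact_force: [-0.8, 0.7, -0.2]
finger_gap: 0.159
```

{"name": "move_arm", "arguments": {
  "steps": "0 0 0.003 0.005 0; 0 0 0.003 0.015 0; 0 0 0.003 0.025 0; 0 0 0.003 0.035 0; 0 0 0.003 0.045 0; 0 0 0.003 0.045 0"
}}

```text
time_s: 7.3
tool_pos: [0.6403, -0.0771, 0.1249]
orientation: [0.119, 0.993, -0.0, -0.0]
contact_force: [-0.2, -0.3, -0.7]
finger_gap: 0.159
```

```bash
python3 -c "
from h import *
mv([.6404,-.0767,.124],76.4)"
```

```text
pos [ 0.6403 -0.0771  0.1249] yaw 76.31 F [-0.21 -0.28 -0.74] gap 0.159 t 7.3
  R z [-6.e-04 -1.e-04 -1.e+00] shift [-0.      0.0017  0.0034] spin -0.0005 rows>= 0.0
```

{"name": "move_arm", "arguments": {
  "steps": "0 0 0.001 0.006 0; 0 0 0.001 0.012 0; 0 0 0.001 0.018 0; 0 0 0.001 0.018 0"
}}

```text
time_s: 7.7
tool_pos: [0.6404, -0.0769, 0.1206]
orientation: [0.119, 0.993, -0.0, -0.0]
contact_force: [-1.0, 0.6, -1.5]
finger_gap: 0.161
```

{"name": "move_arm", "arguments": {
  "steps": "0 0 0 0.006 0; 0 0 0 0.012 0; 0 0 0 0.012 0"
}}

```text
time_s: 8.0
tool_pos: [0.6404, -0.0769, 0.1176]
orientation: [0.119, 0.993, -0.0, -0.0]
contact_force: [-0.7, -0.4, -0.9]
finger_gap: 0.157
```

Depth is 19 mm with no resistance. Continuing in small steps.

{"name": "move_arm", "arguments": {
  "steps": "0 0 0 0.006 0; 0 0 0 0.012 0; 0 0 0 0.012 0"
}}

```text
time_s: 8.3
tool_pos: [0.6404, -0.0768, 0.1145]
orientation: [0.119, 0.993, -0.0, -0.0]
contact_force: [0.2, -0.6, -0.9]
finger_gap: 0.158
```

{"name": "move_arm", "arguments": {
  "steps": "0 0 0 0.006 0; 0 0 0 0.012 0; 0 0 0 0.012 0"
}}

```text
time_s: 8.6
tool_pos: [0.6404, -0.0769, 0.1116]
orientation: [0.119, 0.993, -0.0, -0.0]
contact_force: [-0.2, -0.3, -1.4]
finger_gap: 0.159
```

{"name": "move_arm", "arguments": {
  "steps": "0 0 0 0.006 0; 0 0 0 0.012 0; 0 0 0 0.012 0"
}}

```text
time_s: 8.9
tool_pos: [0.6407, -0.0778, 0.109]
orientation: [0.119, 0.993, -0.0, 0.0]
contact_force: [0.1, -3.8, 2.2]
finger_gap: 0.157
```

{"name": "move_arm", "arguments": {
  "steps": "0 0 0 0.006 0; 0 0 0 0.012 0; 0 0 0 0.012 0"
}}

```text
time_s: 9.2
tool_pos: [0.6407, -0.0785, 0.1067]
orientation: [0.12, 0.993, -0.001, 0.001]
contact_force: [-4.7, -6.7, 13.8]
finger_gap: 0.157
```

{"name": "move_arm", "arguments": {
  "steps": "0 0 0 0.006 0; 0 0 0 0.012 0; 0 0 0 0.018 0; 0 0 0 0.018 0"
}}

```text
time_s: 9.6
tool_pos: [0.6426, -0.0787, 0.1046]
orientation: [0.12, 0.993, -0.0, 0.003]
contact_force: [-6.2, -6.1, 40.0]
finger_gap: 0.16
```

Resistance climbed steeply to 40 N at about 30 mm, so this is the jammed slot. I went further than I should have by chaining three steps in one go. I'll back off now and read every step from here on.

{"name": "move_arm", "arguments": {
  "steps": "0 0 0 -0.02 0; 0 0 0 -0.04 0; 0 0 0 -0.08 0; 0 0 0 -0.14 0; 0 0 0 -0.2 0; 0 0 0 -0.26 0; 0 0 0 -0.26 0; 0 0 0 -0.26 0"
}}

```text
time_s: 10.4
tool_pos: [0.6407, -0.0767, 0.1669]
orientation: [0.119, 0.993, 0.0, 0.0]
contact_force: [-0.2, 1.2, -0.7]
finger_gap: 0.155
```

```bash
python3 - <<'E'
from h import *
snap('side','side4')
mv([.62625,-.1350,.165],76.4)
p,d=load('side4');cv2.imwrite('pics/c5.png',cv2.resize(p[120:300,280:440],None,fx=3.3,fy=3.3)[:,:,::-1])
E
```

```text
pos [ 0.6404 -0.0767  0.1662] yaw 76.33 F [ 0.26  0.65 -1.71] gap 0.155 t 10.45
  R z [-2.e-04  2.e-04 -1.e+00] shift [-2.000e-04 -2.401e-01  4.800e-03] spin -0.0004 rows>= 1.2
```

View pics/c5.png

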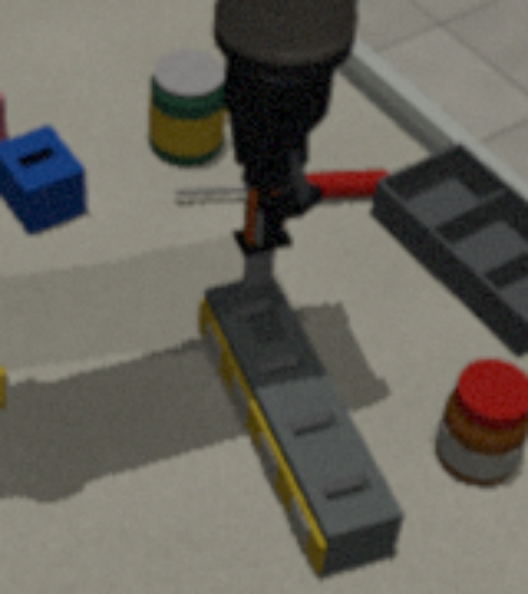

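```bash
python3 - <<'E'
from h import *
for t,xy,tz in(('side2',(.5786,.1724),.2119),('side3',(.6406,-.0755),.1865),('side4',(.6404,-.0767),.1662)):
    p,d=load(t);P=pts('side',d)
    m=(np.hypot(P[...,0]-xy[0],P[...,1]-xy[1])<.022)&(P[...,2]>.062)&(P[...,2]<tz-.005)
    z=np.sort(P[m][:,2]);print(t,m.sum(),'blade lowest below TCP',tz-z[:4])
    hsv=cv2.cvtColor(p,cv2.COLOR_RGB2HSV);o=m&(hsv[...,1]>120)&(hsv[...,0]<20);print('  lowest orange',tz-np.sort(P[o][:,2])[:4])
E
```

```text
side2 185 blade lowest below TCP [0.0783891  0.07807891 0.07758554 0.07683951]
  lowest orange [0.0263641  0.02450724 0.02445969 0.02406067]
side3 204 blade lowest below TCP [0.08286283 0.08080925 0.07976992 0.07787434]
  lowest orange [0.02816693 0.0270978  0.02549271 0.02531304]
side4 189 blade lowest below TCP [0.104088   0.07980653 0.07829374 0.07745946]
  lowest orange [0.02658398 0.02498211 0.02384129 0.02366768]
```

No slip seen. On to slot 3.

{"name": "move_arm", "arguments": {
  "steps": "0 0 -0.08 0 0; 0 0 -0.17 0 0; 0 0 -0.24 0 0; 0 0 -0.24 0.04 0; 0 0 -0.24 0.08 0; 0 0 -0.24 0.08 0"
}}

```text
time_s: 11.05
tool_pos: [0.6256, -0.134, 0.1442]
orientation: [0.119, 0.993, 0.0, -0.001]
contact_force: [-0.5, 0.1, -1.0]
finger_gap: 0.16
```

```bash
python3 -c "
from h import *
mv([.62625,-.1350,.123],76.4)"
```

```text
pos [ 0.6256 -0.134   0.1442] yaw 76.37 F [-0.48  0.12 -1.02] gap 0.16 t 11.05
  R z [-2.9e-03  6.0e-04 -1.0e+00] shift [-0.0036 -0.0031  0.0849] spin -0.0002 rows>= 0.4
```

{"name": "move_arm", "arguments": {
  "steps": "0 0 0 0 0; 0 0 0 0.02 0; 0 0 0 0.035 0; 0 0 0 0.05 0; 0 0 0 0.065 0; 0 0 0 0.08 0; 0 0 0 0.08 0"
}}

```text
time_s: 11.75
tool_pos: [0.6261, -0.1351, 0.1257]
orientation: [0.119, 0.993, -0.0, -0.0]
contact_force: [1.4, 0.2, -0.9]
finger_gap: 0.159
```

```bash
python3 -c "
from h import *
mv([.62625,-.1350,.123],76.4)"
```

```text
pos [ 0.6261 -0.1351  0.1257] yaw 76.31 F [ 1.35  0.19 -0.86] gap 0.159 t 11.75
  R z [-9.e-04  0.e+00 -1.e+00] shift [-0.0007  0.0007  0.0108] spin -0.0005 rows>= 0.1
```

{"name": "move_arm", "arguments": {
  "steps": "0 0 0 0.01 0; 0 0 0 0.018 0; 0 0 0 0.026 0; 0 0 0 0.026 0"
}}

```text
time_s: 12.15
tool_pos: [0.6262, -0.1351, 0.1195]
orientation: [0.119, 0.993, -0.0, -0.0]
contact_force: [-0.3, 0.8, -1.2]
finger_gap: 0.159
```

{"name": "move_arm", "arguments": {
  "steps": "0 0 0 0.006 0; 0 0 0 0.012 0; 0 0 0 0.012 0"
}}

```text
time_s: 12.45
tool_pos: [0.6262, -0.1351, 0.1166]
orientation: [0.119, 0.993, -0.0, -0.0]
contact_force: [-0.6, 0.2, -0.4]
finger_gap: 0.156
```

{"name": "move_arm", "arguments": {
  "steps": "0 0 0 0.006 0; 0 0 0 0.012 0; 0 0 0 0.012 0"
}}

```text
time_s: 12.75
tool_pos: [0.6262, -0.1351, 0.1136]
orientation: [0.119, 0.993, -0.0, -0.0]
contact_force: [-0.5, -0.2, -1.1]
finger_gap: 0.164
```

{"name": "move_arm", "arguments": {
  "steps": "0 0 0 0.006 0; 0 0 0 0.012 0; 0 0 0 0.012 0"
}}

```text
time_s: 13.05
tool_pos: [0.6263, -0.1353, 0.1106]
orientation: [0.119, 0.993, -0.0, -0.0]
contact_force: [0.1, -0.2, -0.6]
finger_gap: 0.158
```

{"name": "move_arm", "arguments": {
  "steps": "0 0 0 0.006 0; 0 0 0 0.012 0; 0 0 0 0.012 0"
}}

```text
time_s: 13.35
tool_pos: [0.6263, -0.1358, 0.1078]
orientation: [0.119, 0.993, -0.0, 0.0]
contact_force: [0.5, -3.8, -0.7]
finger_gap: 0.163
```

{"name": "move_arm", "arguments": {
  "steps": "0 0 0 0.004 0; 0 0 0 0.008 0; 0 0 0 0.008 0"
}}

```text
time_s: 13.65
tool_pos: [0.6264, -0.1359, 0.106]
orientation: [0.119, 0.993, -0.0, 0.0]
contact_force: [-0.4, -6.7, 3.1]
finger_gap: 0.155
```

{"name": "move_arm", "arguments": {
  "steps": "0 0 0 0.003 0; 0 0 0 0.006 0; 0 0 0 0.006 0"
}}

```text
time_s: 13.95
tool_pos: [0.6264, -0.136, 0.1046]
orientation: [0.119, 0.993, -0.0, 0.0]
contact_force: [-0.8, -5.8, 3.2]
finger_gap: 0.156
```

{"name": "move_arm", "arguments": {
  "steps": "0 0 0 0.004 0; 0 0 0 0.008 0; 0 0 0 0.008 0"
}}

```text
time_s: 14.25
tool_pos: [0.6265, -0.1361, 0.1026]
orientation: [0.119, 0.993, -0.0, 0.0]
contact_force: [-0.7, -5.6, 2.8]
finger_gap: 0.162
```

{"name": "move_arm", "arguments": {
  "steps": "0 0 0 0.006 0; 0 0 0 0.012 0; 0 0 0 0.012 0"
}}

```text
time_s: 14.55
tool_pos: [0.6263, -0.1361, 0.0993]
orientation: [0.119, 0.993, -0.0, 0.0]
contact_force: [-1.1, -5.7, 0.3]
finger_gap: 0.158
```

{"name": "move_arm", "arguments": {
  "steps": "0 0 0 0.006 0; 0 0 0 0.012 0; 0 0 0 0.018 0"
}}

```text
time_s: 14.85
tool_pos: [0.6262, -0.136, 0.0948]
orientation: [0.119, 0.993, -0.0, 0.0]
contact_force: [-2.4, -5.7, 1.5]
finger_gap: 0.164
```

{"name": "move_arm", "arguments": {
  "steps": "0 0 0 -0.008 0; 0 0 0 -0.016 0; 0 0 0 -0.024 0; 0 0 0 -0.032 0"
}}

```text
time_s: 15.25
tool_pos: [0.6257, -0.1359, 0.1024]
orientation: [0.119, 0.993, -0.0, -0.001]
contact_force: [-2.2, -5.6, -1.7]
finger_gap: 0.159
```

{"name": "move_arm", "arguments": {
  "steps": "0 0 0 0.008 0; 0 0 0 0.016 0; 0 0 0 0.024 0; 0 0 0 0.032 0"
}}

```text
time_s: 15.65
tool_pos: [0.6262, -0.136, 0.0948]
orientation: [0.119, 0.993, -0.0, 0.0]
contact_force: [-1.4, -5.2, 2.5]
finger_gap: 0.156
```

Drag here is about 2 N (half the difference between up and down), which is ambiguous. I'll test the other two slots for comparison.

{"name": "move_arm", "arguments": {
  "steps": "0 0 0 -0.03 0; 0 0 0 -0.06 0; 0 0 0 -0.1 0; 0 0 0 -0.14 0; 0 0 0 -0.18 0; 0 0 0 -0.22 0; 0 0 0 -0.27 0; 0 0 0 -0.27 0; 0 0 0 -0.27 0"
}}

```text
time_s: 16.55
tool_pos: [0.6264, -0.135, 0.1626]
orientation: [0.119, 0.993, 0.0, 0.0]
contact_force: [0.5, 0.5, -1.8]
finger_gap: 0.157
```

```bash
python3 -c "
from h import *
mv([.61215,-.1934,.144],76.4)"
```

```text
pos [ 0.6264 -0.135   0.1626] yaw 76.32 F [ 0.5   0.52 -1.81] gap 0.157 t 16.55
  R z [ 5.e-04  1.e-04 -1.e+00] shift [ 0.0004 -0.2403  0.0742] spin -0.0004 rows>= 1.3
```

{"name": "move_arm", "arguments": {
  "steps": "0 0 -0.08 0 0; 0 0 -0.17 0 0; 0 0 -0.24 0 0; 0 0 -0.24 0.03 0; 0 0 -0.24 0.07 0; 0 0 -0.24 0.08 0; 0 0 -0.24 0.095 0; 0 0 -0.24 0.11 0; 0 0 -0.24 0.125 0; 0 0 -0.24 0.14 0; 0 0 -0.24 0.15 0; 0 0 -0.24 0.15 0"
}}

```text
time_s: 17.75
tool_pos: [0.612, -0.1934, 0.1245]
orientation: [0.119, 0.993, -0.0, -0.0]
contact_force: [0.6, -1.0, -0.5]
finger_gap: 0.158
```

```bash
python3 -c "
from h import *
mv([.61215,-.1934,.12],76.4)"
```

```text
pos [ 0.612  -0.1934  0.1245] yaw 76.32 F [ 0.55 -1.05 -0.51] gap 0.158 t 17.75
  R z [-5.e-04  0.e+00 -1.e+00] shift [-0.0007  0.0002  0.0179] spin -0.0005 rows>= 0.1
```

{"name": "move_arm", "arguments": {
  "steps": "0 0 0 0.008 0; 0 0 0 0.016 0; 0 0 0 0.022 0; 0 0 0 0.022 0"
}}

```text
time_s: 18.15
tool_pos: [0.6121, -0.1934, 0.1191]
orientation: [0.119, 0.993, -0.0, -0.0]
contact_force: [-0.7, -0.5, -0.7]
finger_gap: 0.161
```

{"name": "move_arm", "arguments": {
  "steps": "0 0 0 0.006 0; 0 0 0 0.012 0; 0 0 0 0.012 0"
}}

```text
time_s: 18.45
tool_pos: [0.6121, -0.1934, 0.1161]
orientation: [0.119, 0.993, -0.0, -0.0]
contact_force: [0.4, 0.2, -1.4]
finger_gap: 0.161
```

{"name": "move_arm", "arguments": {
  "steps": "0 0 0 0.006 0; 0 0 0 0.012 0; 0 0 0 0.012 0"
}}

```text
time_s: 18.75
tool_pos: [0.612, -0.1934, 0.1131]
orientation: [0.119, 0.993, -0.0, -0.0]
contact_force: [-0.4, 0.8, -1.5]
finger_gap: 0.158
```

{"name": "move_arm", "arguments": {
  "steps": "0 0 0 0.006 0; 0 0 0 0.012 0; 0 0 0 0.012 0"
}}

```text
time_s: 19.05
tool_pos: [0.612, -0.1935, 0.1101]
orientation: [0.119, 0.993, -0.0, -0.0]
contact_force: [-0.3, -0.2, -1.7]
finger_gap: 0.157
```

{"name": "move_arm", "arguments": {
  "steps": "0 0 0 0.006 0; 0 0 0 0.01 0; 0 0 0 0.01 0"
}}

```text
time_s: 19.35
tool_pos: [0.612, -0.1934, 0.1076]
orientation: [0.119, 0.993, -0.0, -0.0]
contact_force: [0.3, -0.5, -1.3]
finger_gap: 0.161
```

{"name": "move_arm", "arguments": {
  "steps": "0 0 0 0.006 0; 0 0 0 0.01 0; 0 0 0 0.01 0"
}}

```text
time_s: 19.65
tool_pos: [0.6121, -0.1934, 0.1052]
orientation: [0.119, 0.993, -0.0, -0.0]
contact_force: [-0.2, -0.5, -1.4]
finger_gap: 0.159
```

Depth is 32 mm with no resistance, past where a jam would stop it. Continuing.

{"name": "move_arm", "arguments": {
  "steps": "0 0 0 0.008 0; 0 0 0 0.016 0; 0 0 0 0.024 0; 0 0 0 0.024 0"
}}

```text
time_s: 20.05
tool_pos: [0.612, -0.1934, 0.099]
orientation: [0.119, 0.993, -0.0, -0.0]
contact_force: [-0.5, -0.7, -1.6]
finger_gap: 0.16
```

Slot 2 shows no drag and no side force, so it's loose. Now slot 1.

{"name": "move_arm", "arguments": {
  "steps": "0 0 0 -0.05 0; 0 0 0 -0.1 0; 0 0 0 -0.15 0; 0 0 0 -0.2 0; 0 0 0 -0.25 0; 0 0 0 -0.25 0; 0 0 0 -0.25 0"
}}

```text
time_s: 20.75
tool_pos: [0.6122, -0.1934, 0.1621]
orientation: [0.119, 0.993, 0.0, 0.0]
contact_force: [0.3, -0.4, -1.0]
finger_gap: 0.154
```

```bash
python3 -c "
from h import *
mv([.5980,-.2517,.123],76.4)"
```

```text
pos [ 0.6122 -0.1934  0.1621] yaw 76.32 F [ 0.27 -0.44 -1.  ] gap 0.154 t 20.75
  R z [ 4.e-04  1.e-04 -1.e+00] shift [ 0.     -0.2401  0.1562] spin -0.0004 rows>= 1.4
```

{"name": "move_arm", "arguments": {
  "steps": "0 0 -0.08 0 0; 0 0 -0.17 0 0; 0 0 -0.24 0 0; 0 0 -0.24 0.03 0; 0 0 -0.24 0.07 0; 0 0 -0.24 0.08 0; 0 0 -0.24 0.095 0; 0 0 -0.24 0.11 0; 0 0 -0.24 0.125 0; 0 0 -0.24 0.14 0; 0 0 -0.24 0.15 0; 0 0 -0.24 0.15 0"
}}

```text
time_s: 21.95
tool_pos: [0.5978, -0.2517, 0.1239]
orientation: [0.119, 0.993, -0.0, -0.0]
contact_force: [-0.4, -0.1, -0.5]
finger_gap: 0.156
```

```bash
python3 -c "
from h import *
mv([.5980,-.2517,.123],76.4)"
```

```text
pos [ 0.5978 -0.2517  0.1239] yaw 76.32 F [-0.41 -0.12 -0.5 ] gap 0.156 t 21.95
  R z [-6.e-04  1.e-04 -1.e+00] shift [-0.0008  0.0002  0.0038] spin -0.0005 rows>= 0.0
```

{"name": "move_arm", "arguments": {
  "steps": "0 0 0 0.008 0; 0 0 0 0.016 0; 0 0 0 0.022 0; 0 0 0 0.022 0"
}}

```text
time_s: 22.35
tool_pos: [0.5979, -0.2518, 0.1186]
orientation: [0.119, 0.993, -0.0, -0.0]
contact_force: [-0.3, -0.5, -1.1]
finger_gap: 0.159
```

{"name": "move_arm", "arguments": {
  "steps": "0 0 0 0.006 0; 0 0 0 0.012 0; 0 0 0 0.012 0"
}}

```text
time_s: 22.65
tool_pos: [0.5978, -0.2517, 0.1156]
orientation: [0.119, 0.993, -0.0, -0.0]
contact_force: [-0.2, -0.1, -0.4]
finger_gap: 0.157
```

{"name": "move_arm", "arguments": {
  "steps": "0 0 0 0.006 0; 0 0 0 0.012 0; 0 0 0 0.012 0"
}}

```text
time_s: 22.95
tool_pos: [0.5978, -0.2517, 0.1125]
orientation: [0.119, 0.993, 0.0, -0.0]
contact_force: [-0.4, -0.4, -1.7]
finger_gap: 0.162
```

{"name": "move_arm", "arguments": {
  "steps": "0 0 0 0.006 0; 0 0 0 0.01 0; 0 0 0 0.01 0"
}}

```text
time_s: 23.25
tool_pos: [0.5979, -0.2517, 0.1102]
orientation: [0.119, 0.993, -0.0, -0.0]
contact_force: [0.9, 0.7, -1.1]
finger_gap: 0.162
```

{"name": "move_arm", "arguments": {
  "steps": "0 0 0 0.006 0; 0 0 0 0.01 0; 0 0 0 0.01 0"
}}

```text
time_s: 23.55
tool_pos: [0.5979, -0.2517, 0.1077]
orientation: [0.119, 0.993, -0.0, -0.0]
contact_force: [0.2, 0.7, -0.8]
finger_gap: 0.16
```

{"name": "move_arm", "arguments": {
  "steps": "0 0 0 0.006 0; 0 0 0 0.01 0; 0 0 0 0.01 0"
}}

```text
time_s: 23.85
tool_pos: [0.5979, -0.2517, 0.1051]
orientation: [0.119, 0.993, -0.0, -0.0]
contact_force: [0.5, 0.4, -1.5]
finger_gap: 0.157
```

{"name": "move_arm", "arguments": {
  "steps": "0 0 0 0.008 0; 0 0 0 0.016 0; 0 0 0 0.024 0; 0 0 0 0.024 0"
}}

```text
time_s: 24.25
tool_pos: [0.5978, -0.2517, 0.0989]
orientation: [0.119, 0.993, 0.0, -0.0]
contact_force: [-1.0, 0.3, -1.4]
finger_gap: 0.157
```

Slot 1 is loose too. That leaves slot 4 jammed, slots 1 and 2 loose, and slot 3 as the gripping one. Back to slot 3.

{"name": "move_arm", "arguments": {
  "steps": "0 0 0 -0.05 0; 0 0 0 -0.1 0; 0 0 0 -0.15 0; 0 0 0 -0.2 0; 0 0 0 -0.25 0; 0 0 0 -0.25 0; 0 0 0.12 -0.25 0; 0 0 0.24 -0.25 0; 0 0 0.36 -0.25 0; 0 0 0.48 -0.25 0; 0 0 0.48 -0.25 0; 0 0 0.48 -0.25 0"
}}

```text
time_s: 25.45
tool_pos: [0.6263, -0.1345, 0.1615]
orientation: [0.118, 0.993, -0.0, -0.0]
contact_force: [-0.8, -1.2, -1.1]
finger_gap: 0.162
```

```bash
python3 -c "
from h import *
mv([.62625,-.1354,.123],76.4)"
```

```text
pos [ 0.6263 -0.1345  0.1615] yaw 76.4 F [-0.85 -1.16 -1.15] gap 0.162 t 25.45
  R z [-6.e-04 -1.e-04 -1.e+00] shift [-0.0008 -0.0036  0.1539] spin 0.0 rows>= 0.8
```

{"name": "move_arm", "arguments": {
  "steps": "0 0 -0.003 0.03 0; 0 0 -0.003 0.07 0; 0 0 -0.003 0.08 0; 0 0 -0.003 0.095 0; 0 0 -0.003 0.11 0; 0 0 -0.003 0.125 0; 0 0 -0.003 0.14 0; 0 0 -0.003 0.15 0; 0 0 -0.003 0.15 0"
}}

```text
time_s: 26.35
tool_pos: [0.626, -0.1358, 0.124]
orientation: [0.119, 0.993, -0.0, -0.0]
contact_force: [-0.1, -0.3, -0.7]
finger_gap: 0.157
```

```bash
python3 -c "
from h import *
mv([.62625,-.1354,.109],76.4)"
```

```text
pos [ 0.626  -0.1358  0.124 ] yaw 76.31 F [-0.08 -0.33 -0.74] gap 0.157 t 26.35
  R z [-5.e-04  0.e+00 -1.e+00] shift [-0.0006  0.002   0.0599] spin -0.0005 rows>= 0.3
```

{"name": "move_arm", "arguments": {
  "steps": "0 0 0.001 0.008 0; 0 0 0.001 0.016 0; 0 0 0.001 0.024 0; 0 0 0.001 0.032 0; 0 0 0.001 0.04 0; 0 0 0.001 0.048 0; 0 0 0.001 0.048 0"
}}

```text
time_s: 27.05
tool_pos: [0.6261, -0.1356, 0.112]
orientation: [0.119, 0.993, -0.0, -0.0]
contact_force: [0.5, -0.2, -0.1]
finger_gap: 0.157
```

{"name": "move_arm", "arguments": {
  "steps": "0 0 0 0.006 0; 0 0 0 0.012 0; 0 0 0 0.018 0; 0 0 0 0.018 0"
}}

```text
time_s: 27.45
tool_pos: [0.6262, -0.1361, 0.1077]
orientation: [0.119, 0.993, -0.0, 0.0]
contact_force: [-0.2, -1.1, -1.6]
finger_gap: 0.155
```

{"name": "move_arm", "arguments": {
  "steps": "0 0 0 0.006 0; 0 0 0 0.012 0; 0 0 0 0.018 0"
}}

```text
time_s: 27.75
tool_pos: [0.6264, -0.1366, 0.1037]
orientation: [0.119, 0.993, -0.0, 0.0]
contact_force: [-0.7, -5.5, 6.3]
finger_gap: 0.158
```

{"name": "move_arm", "arguments": {
  "steps": "0 0 0 0.006 0; 0 0 0 0.012 0; 0 0 0 0.018 0"
}}

```text
time_s: 28.05
tool_pos: [0.6263, -0.1365, 0.0991]
orientation: [0.119, 0.993, -0.0, 0.0]
contact_force: [-1.0, -4.8, 3.0]
finger_gap: 0.157
```

{"name": "move_arm", "arguments": {
  "steps": "0 0 0 0.006 0; 0 0 0 0.012 0; 0 0 0 0.018 0; 0 0 0 0.024 0"
}}

```text
time_s: 28.45
tool_pos: [0.6261, -0.1365, 0.0928]
orientation: [0.119, 0.993, -0.0, 0.0]
contact_force: [-1.3, -5.2, 1.9]
finger_gap: 0.157
```

{"name": "move_arm", "arguments": {
  "steps": "0 0 0 0.005 0; 0 0 0 0.01 0; 0 0 0 0.015 0"
}}

```text
time_s: 28.75
tool_pos: [0.6262, -0.1365, 0.0891]
orientation: [0.119, 0.993, -0.0, 0.0]
contact_force: [-0.9, -5.5, 2.7]
finger_gap: 0.158
```

Steady drag of about 3–4 N. The last millimetres now, 1 mm at a time.

{"name": "move_arm", "arguments": {
  "steps": "0 0 0 0.004 0; 0 0 0 0.004 0"
}}

```text
time_s: 28.95
tool_pos: [0.6261, -0.1365, 0.088]
orientation: [0.119, 0.993, -0.0, 0.0]
contact_force: [-0.7, -5.6, 0.4]
finger_gap: 0.156
```

{"name": "move_arm", "arguments": {
  "steps": "0 0 0 0.004 0; 0 0 0 0.004 0"
}}

```text
time_s: 29.15
tool_pos: [0.6261, -0.1365, 0.087]
orientation: [0.119, 0.993, -0.0, 0.0]
contact_force: [0.5, -6.1, 0.8]
finger_gap: 0.158
```

{"name": "move_arm", "arguments": {
  "steps": "0 0 0 0.003 0; 0 0 0 0.003 0"
}}

```text
time_s: 29.35
tool_pos: [0.6261, -0.1365, 0.0866]
orientation: [0.119, 0.993, -0.0, 0.0]
contact_force: [-2.7, -4.8, 6.7]
finger_gap: 0.154
```

{"name": "move_arm", "arguments": {
  "steps": "0 0 0 0.001 0; 0 0 0 0.001 0; 0 0 0 0.001 0"
}}

```text
time_s: 29.65
tool_pos: [0.6261, -0.1365, 0.0866]
orientation: [0.119, 0.993, -0.0, 0.0]
contact_force: [-4.6, -4.3, 10.6]
finger_gap: 0.16
```

```bash
python3 - <<'E'
from h import *
snap('side','side5')
p,d=load('side5');cv2.imwrite('pics/c6.png',cv2.resize(p[150:300,310:430],None,fx=4,fy=4)[:,:,::-1])
mv([.6261,-.1365,.0866],76.4)
E
```

```text
pos [ 0.6261 -0.1366  0.0866] yaw 76.28 F [-4.44 -4.62 10.67] gap 0.155 t 29.7
  R z [ 3.e-04 -7.e-04 -1.e+00] shift [0.0002 0.0002 0.0001] spin -0.0007 rows>= 0.0
```

View pics/c6.png

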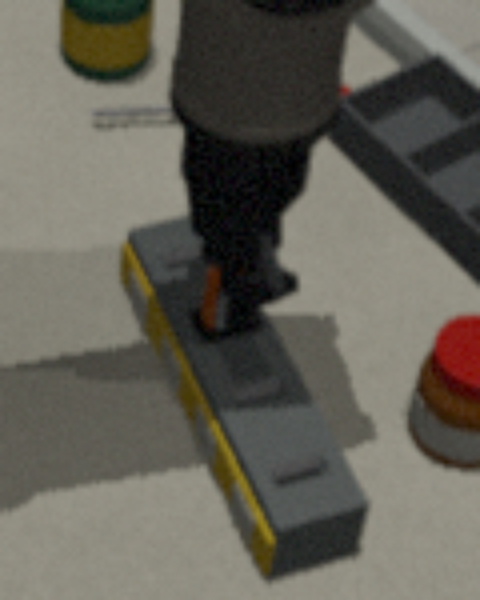

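The force builds without further travel and the collar is on the rail, so it's home. Releasing.

{"name": "move_arm", "arguments": {
  "steps": "0 0 0 -0.002 0; 0.2 0 0 -0.002 0; 0.35 0 0 -0.002 0; 0.5 0 0 -0.002 0; 0.6 0 0 -0.002 0; 0.6 0 0 -0.002 0; 0.6 0 0 -0.002 0"
}}

```text
time_s: 30.4
tool_pos: [0.6262, -0.1356, 0.0865]
orientation: [0.119, 0.993, 0.0, -0.0]
contact_force: [-0.1, -0.4, 0.4]
finger_gap: 0.601
```

{"name": "move_arm", "arguments": {
  "steps": "0.6 0 0 -0.03 0; 0.6 0 0 -0.08 0; 0.6 0 0 -0.2 0; 0.6 0 0 -0.35 0; 0.6 0 0 -0.5 0; 0.6 0 0.15 -0.6 0; 0.6 0 0.3 -0.6 0; 0.6 0 0.45 -0.6 0; 0.6 0 0.6 -0.6 0; 0.6 0 0.6 -0.6 0; 0.6 0 0.6 -0.6 0"
}}

```text
time_s: 31.5
tool_pos: [0.6618, 0.0108, 0.2374]
orientation: [0.118, 0.993, -0.0, 0.0]
contact_force: [-0.3, -1.5, 0.1]
finger_gap: 0.601
```

```bash
python3 - <<'E'
from h import *
print(arm.state()['tool_pos'],arm.state()['contact_force'])
p,d=snap('side','side6');P=pts('side',d);snap('top','top6')
cv2.imwrite('pics/c7.png',cv2.resize(p[150:300,310:430],None,fx=4,fy=4)[:,:,::-1])
v,u=np.mgrid[0:400,0:640]
for n,t in(('side','side6'),('top','top6')):
    p,d=load(t);P=pts(n,d);h=cv2.cvtColor(p,cv2.COLOR_RGB2HSV)
    m=(np.hypot(P[...,0]-.626,P[...,1]+.135)<.04)&(P[...,2]>.062)&(P[...,2]<.13)&(h[...,1]>110)&(h[...,0]<20)
    q=P[m];zt=np.percentile(q[:,2],97);top=q[q[:,2]>zt-.004];print(n,m.sum(),'top z',zt,top.mean(0).round(4))
E
```

```text
[0.66181082 0.01084925 0.23741177] [-0.27232837 -1.48340951  0.08488899]
side 186 top z 0.10994496761290344 [ 0.6266 -0.1382  0.1083]
top 77 top z 0.11249781141039132 [ 0.6258 -0.1365  0.1111]
```

View pics/c7.png

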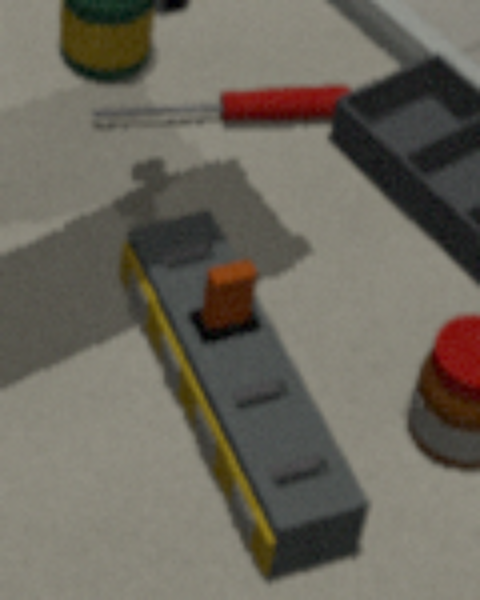

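View pics/top6.png

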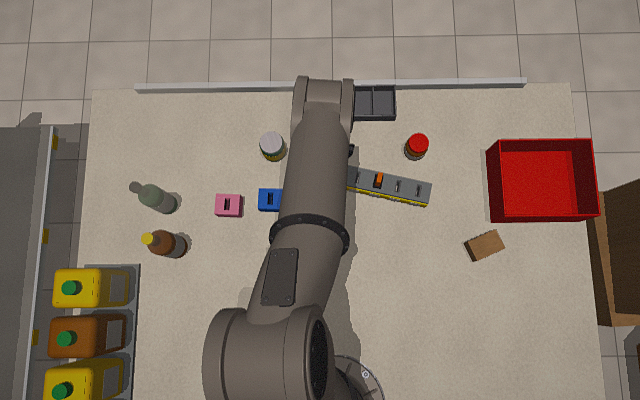

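The top reads 1–3 mm high in one view, so I'll compare it with the initial image using the same measure.

```bash
python3 - <<'E'
from h import *
for n,t,xy in(('side','side0',(.5795,.173)),('side','side6',(.626,-.1365)),('top','top0',(.5795,.173)),('top','top6',(.626,-.1365))):
    p,d=load(t);P=pts(n,d);h=cv2.cvtColor(p,cv2.COLOR_RGB2HSV);r=np.hypot(P[...,0]-xy[0],P[...,1]-xy[1])
    m=(r<.04)&(P[...,2]>.062)&(P[...,2]<.13)&(h[...,1]>110)&(h[...,0]<20)
    z=np.sort(P[m][:,2]);print(t,m.sum(),np.percentile(z,[2,50,80,90,97]).round(4),end=' ')
    s=(r<.026)&(P[...,2]>.045)&(P[...,2]<.085)&(h[...,2]<60)&(h[...,1]<140);print('collar',s.sum(),np.percentile(P[s][:,2],[10,50,90]).round(4) if s.any() else '')
    for rr in ((.04,.06),): 
        k=(r>rr[0])&(r<rr[1])&(abs(P[...,2]-.056)<.01);print('   surface',np.median(P[k][:,2]).round(4))
E
```

```text
side0 141 [0.0625 0.0894 0.1051 0.1071 0.1094] collar 19 [0.0589 0.0629 0.0698]
   surface 0.0544
side6 186 [0.0631 0.091  0.1066 0.1085 0.1099] collar 55 [0.0559 0.0599 0.0633]
   surface 0.0555
top0 79 [0.0642 0.1059 0.1094 0.1112 0.1127] collar 35 [0.059  0.062  0.0665]
   surface 0.0553
top6 77 [0.0628 0.1061 0.1102 0.1111 0.1125] collar 45 [0.0573 0.062  0.0656]
   surface 0.0561
```

The same measure gives the same heights as when it stood home in the stand, so the gauge is fully home. Nothing else has moved.

```bash
python3 -c "
from h import *
print(arm.hand_in())"
```

```text
the job is handed in; nothing more can be done
None
```

I drew the gauge from the large blue stand, felt all four slots, and left it standing fully home in slot 3, released. I handed in just after 31.5 s, with the arm clear.

**What each slot felt like**
- **Slots 1 and 2:** loose, with no drag I could measure down to about 38 mm.
- **Slot 4:** jammed. Resistance rose steeply at about 30 mm.
- **Slot 3:** grips. The push peaked at about 7 N as the clip spread, then dragged steadily at about 3–4 N until the collar seated.

**Last checks**
- **Seating:** the force built to about 10 N with no further travel. Handle and collar heights match those in the stand at the start to within about 1.5 mm in both cameras.
- **Bystanders:** the ones in view look unmoved. The arm hid part of the top view, including the ticket stack, and I compared by eye only.

**What went wrong or disagreed**
- **Forced slot 4:** I chained three small steps without reading the force in between, and the push reached about 40 N before I backed off. That goes against the instruction never to force the blade. The gauge did not visibly slip.
- **Low first reading in slot 3:** my first drag measurement there was about 2 N, below the stated 3–9 N. I settled on slot 3 because the other three slots were ruled out and the second insertion read higher.

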